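# Close up the driver case

## Task

Pack up the cordless-driver case on the bench, gripping and lifting nothing: with the fingertips, gently push the upright flap over until it lies flat on the bit compartment, then push the cover over and down until the case is fully shut. Bring the cover down steadily without slamming it, and leave the driver in the case and the things on the bench where they are.

Things in the scene. Friction and masses are not known exactly. Their poses are not given: they have to be found in the camera images.
- case: hard plastic driver case, blue-green with grey liner, open on the bench; it does not slide. 200 deep (x) x 260 wide (y) x 90 high when shut: base 58 high with 4 mm walls, cover 32. Origin: centre of underside, z up. Front (latches, handle, 32 out) looks to -x; cover hinged on the +x wall's top. Bit compartment: 82 mm at the -y end; the driver fills the rest, 4 above the rim
- cover (a joint): angle of the case's cover, rad: 0 = fully shut on the rim, grows as it opens, 1.57 = upright, stop at 1.8. Starts at 1.45 to 1.7. The hinge is stiff: the cover (0.35 kg) stays wherever it is left and takes a push of about 1 to 5 N near its free edge. It jams on the flap if that is still up
- flap (a joint): angle of the compartment's flap, rad: 0 = folded flat on the compartment (upper face 52 above the bench, 6 below the rim), 1.57 = upright, stop at 1.8, leaning out of the case. Starts at 1.4 to 1.7. It turns stiffly and stays where left; a push of 1 to 2 N near its free edge towards the case's +y folds it
- cover_hinge (a point): middle of the cover's hinge axis, 58 above the bench, on the case's rear edge (case x = +100, y = 0). The axis runs along the case's y
- cover_edge (a point): on the cover: middle of its front (free) edge, on the outer face. The cover is a shell 200 x 260, 32 deep; its flat outer face lies 32 from the hinge axis (above it when shut, behind it when upright), and this point is 200 along the cover from the axis
- flap_hinge (a point): middle of the flap's hinge axis, 49 above the bench, close inside the case's -y end wall (case x = -5, y = -122; that wall's outer face is at y = -130, its top 58 above the bench). The axis runs along the case's x
- flap_edge (a point): on the flap: middle of its free edge, on the face that is outermost when upright and uppermost when folded. The flap is a grey plastic plate 160 long (along the case's x) x 76 x 3; that face lies 3 from the hinge axis
- driver_mid (a point): cordless driver (0.9 kg, blue and black, 168 x 142 x 54) lying loose on its side in the case: middle of its bounding shape, half-way up. To be left alone
- battery_mid (a point): spare battery, a black block 74 x 54 x 48, on the bench in front of the case: its centre. To be left alone
- coupling_mid (a point): brass hose coupling, 34 diameter, 58 high, standing on the bench off the flap end of the case: its centre. To be left alone
- screwdriver: screwdriver with a black handle, 170 long, lying along its own x on the bench behind the case, beyond its +y half: middle of its underside. To be left alone

How it is judged:
By the outcome, as a careful person would: the job done as asked, in the order asked, and still so for the second after the job is handed in, with the robot touching nothing.
It also fails if it takes over 54 s, if anything falls off the work surface, if the arm or the gripper's body presses on something with over 40 N, if the wrist force passes 120 N, or if a joint passes its speed limit or range.

## Robot

A 7-joint arm with a two-finger parallel gripper is mounted at the origin on the work surface. World frame = base frame: x ahead of the robot, y to its left, z up, the work surface at z = 0. Lengths are in m, angles in degrees, forces in N, time in s.
With the tool pointing down it reaches from about 0.4 to 0.85 m from the base axis. Payload 4.5 kg.
Tool frame: the origin (TCP) lies at the very end of the fingers, on their centre line; the grasp point (between the pads) lies 19 mm behind it; z points along the fingers, y is the line along which they close (so a half turn about z gives the same grasp; the last joint's range is limited). The gripper opens to 88 mm and grips with 3 to 60 N. Pads are 18 mm wide; open, the fingers measure 123 mm over their backs; the gripper's body (75 mm by 187 mm) begins 45 mm behind the grasp point.
Start: joints at [70.863, 39.483, -11.15, 89.685, 9.013, 51.709, -12.324], TCP at [0.225, -0.583, 0.239] pointing down, gripper open.
Joint ranges: [-172.22, 172.22], [-26.19, 119.32], [-84.43, 86.54], [7.71, 146.69], [-57.33, 237.33], [2.42, 119.75], [-152.13, 152.13]. Speed limits (degrees/s): [147.25, 147.25, 180, 180, 180, 180, 180].

## Interface

Orientations are given as a 3x3 rotation matrix whose columns are the frame's x, y, z axes.
In Python, from workcell import * gives the robot as it stands. The module is installed in compiled form; this text tells all that it offers.
- The arm moves only by the shell command python3 -m crank 'ROWS'. ROWS is JSON, a list of rows, each a list of 7 numbers: the closure, from -1 (fully open) to 1 (shut), then the shift along the tool's x, y, z in m, then the turn, a rotation vector about the tool's x, y, z in degrees. In form: [[claw, tx, ty, tz, rx, ry, rz], ...]. A call has 1 to 20 rows; each row shifts and turns the commanded pose from where the row before left it, along the tool's axes as they then stand; what a row does not reach is not made up. A row lasts 1/12 s, in which the tool goes at most 41.7 mm and 7.16 degrees, less where a joint would pass 70% of its speed; a pose out of reach is approached as far as the arm can. A call with a gripper value outside its range is refused whole. The fingers move at their own pace and stop on an object; the grip force is fixed at half the most. Time passes only in rows, so rows that do not move let the fingers close. It gives the time, the measured TCP pose, the force, the opening and the grip force at its end, in the units of the state.
- read_state(): the state, without advancing time (a new reading comes with each control period).
- grab_frame(name): name is "side" or "top"; returns a dict with "image" (384x512x3 uint8, red, green, blue), "K" (3x3 intrinsics, pixels), "k1" (the pictures are not rectified: a ray, as slopes to the right and down, at radius r is drawn at 1 + k1 r^2 times it, then the intrinsics apply), "position" and "attitude" of the camera in the world. Camera axes: x right, y down, z forward; pixel columns grow to the right and rows downward; lengths in m; the calibration is good to about 2 mm. A picture is of the moment at which its call begins. There is no depth.
- job_done(): hands the job in; it is judged then, once.
The state is a dict: "t": time; "joint_positions": joint angles; "dq": joint speeds; "joint_torque": joint torques, N m; "ee_pos": TCP position; "tool_rot": TCP orientation; "wrist_force": force on the tool from outside, world axes, zero at the start; "wrist_torque": the same for the moment, N m; "opening": opening from 0.0 (shut) to 1.0 (fully open); "grip_force": force on a finger pad.
Only numpy, scipy, OpenCV 4.12 (cv2) and the standard library are available. Lean on these libraries where they do the work, as an engineer would, in place of code of your own. Each camera call takes 0.05 s, during which the arm holds its last target. There are 200 camera calls.

## Working session

There is one attempt and no reset: what is moved stays moved. The work goes in short steps, Python scripts to look and compute and a shell command to move; the robot and the scene stay as the last step left them, time stands still between calls to the robot, and variables do not carry over. Pictures are saved under pics/ and viewed, at most 10 in all, crops included, and the job is handed in when it is done.

```bash
mkdir -p pics
cat > h.py <<'E'
from workcell import *
import numpy as np, cv2
def snap(n,f):
    d=grab_frame(n); cv2.imwrite(f'pics/{f}.png',d['image'][:,:,::-1]); np.savez(f'pics/{f}.npz',**{k:d[k] for k in('K','k1','position','attitude')}); return d
def ray(f,u,v):
    d=np.load(f'pics/{f}.npz');K=d['K']
    p=cv2.undistortPoints(np.array([[[u,v]]],float),K,np.array([float(d['k1']),0,0,0]))[0,0]
    return d['position'],np.array(d['attitude'])@np.array([p[0],p[1],1])
def atz(f,u,v,z):
    o,r=ray(f,u,v);return o+r*(z-o[2])/r[2]
def proj(f,P):
    d=np.load(f'pics/{f}.npz');R=np.array(d['attitude']);c=(np.atleast_2d(P)-d['position'])@R
    s=c[:,:2]/c[:,2:];s=s*(1+d['k1']*(s**2).sum(1,keepdims=True));return s@d['K'][:2,:2].T+d['K'][:2,2]
def case(x,y,yaw,P):
    c,s=np.cos(yaw),np.sin(yaw);return np.atleast_2d(P)@np.array([[c,s,0],[-s,c,0],[0,0,1]])+[x,y,0]
E
python3 - <<'E'
from h import *
np.set_printoptions(precision=4,suppress=True)
for n in('top','side'):
    d=snap(n,n+'0');print(n,d['position'],d['attitude'],d['k1'],d['K'])
print(read_state())
a=[cv2.imread(f'pics/{n}0.png') for n in('top','side')]
for n,i in zip(('top','side'),a): cv2.imwrite(f'pics/{n}0b.png',cv2.resize(i,(800,600),interpolation=cv2.INTER_CUBIC))
E
```

```text
top [0.3659 0.0375 1.2394] [[ 0.018  -0.9842  0.176 ]
 [-0.9998 -0.018   0.0011]
 [ 0.0021 -0.176  -0.9844]] 0.04357131794511558 [[450.9675   0.     249.8623]
 [  0.     450.9675 198.5334]
 [  0.       0.       1.    ]]
side [ 0.4382 -0.7299  0.8815] [[ 0.9885 -0.1174  0.0954]
 [-0.151  -0.7301  0.6665]
 [-0.0086 -0.6732 -0.7394]] -0.19633480110560883 [[469.0407   0.     252.9399]
 [  0.     469.0407 191.682 ]
 [  0.       0.       1.    ]]
{'t': 0.1, 'joint_positions': array([ 70.8635,  39.5276, -11.1467,  89.7377,   9.0118,  51.7111,
       -12.3236]), 'dq': array([-0.0837, -0.1953,  0.1041, -0.1774, -0.0781,  0.1352, -0.0521]), 'joint_torque': array([ -0.003 , -52.8498,  -1.2709, -15.3835,  -0.0524,   0.002 ,
         0.    ]), 'ee_pos': array([ 0.2245, -0.5827,  0.238 ]), 'tool_rot': array([[ 0.9331,  0.3597, -0.0007],
       [ 0.3597, -0.9331,  0.0015],
       [-0.0001, -0.0016, -1.    ]]), 'wrist_force': array([-0.5643,  0.1566,  0.9196]), 'wrist_torque': array([0.0119, 0.0338, 0.0021]), 'grip_force': 0.0, 'opening': 1.002264502015106}
```

View pics/top0b.png

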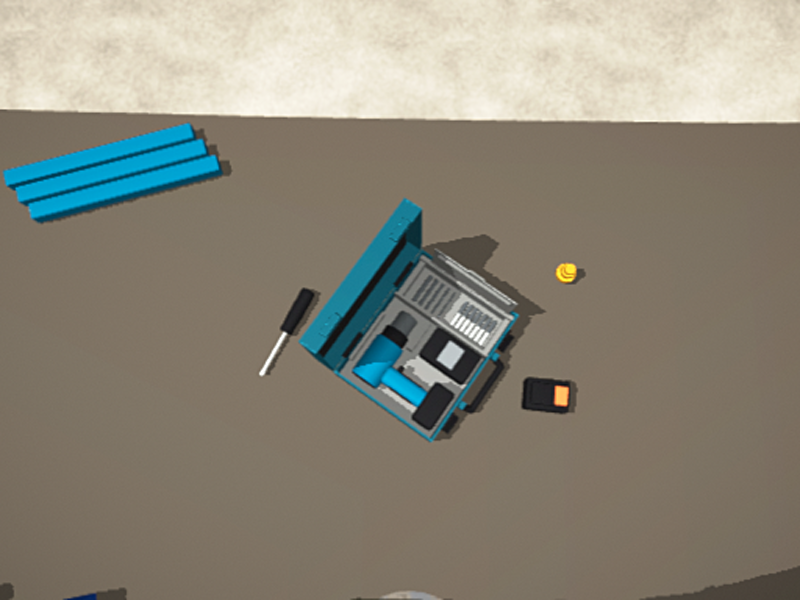

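View pics/side0b.png

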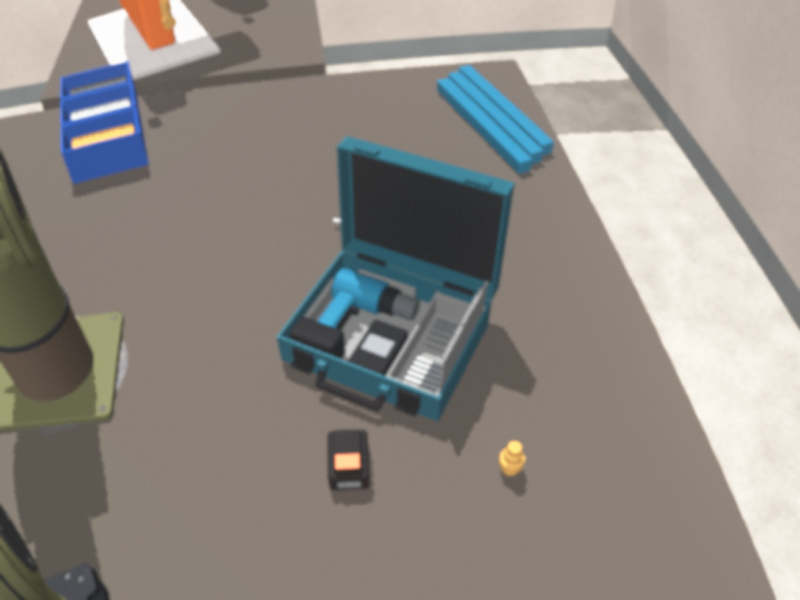

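The top view shows the case near (410,330) of the 800-px picture, the cover standing on its upper left, the coupling at (567,272) and the battery at (548,394). The side view shows the case with the flap up, its edge at about (475,300). Next I'll enlarge both to read the corners.

Run:
```python
from h import *
for n,(x,y,w,h) in dict(top=(185,120,160,165),side=(170,80,160,195)).items():
    s=600/h if n=='side' else 3.6
    s=3.6 if n=='top' else 3
    i=cv2.imread(f'pics/{n}0.png')[y:y+h,x:x+w]; cv2.imwrite(f'pics/{n}c.png',cv2.resize(i,None,fx=s,fy=s,interpolation=cv2.INTER_CUBIC))
```

```text
(no output)
```

View pics/topc.png

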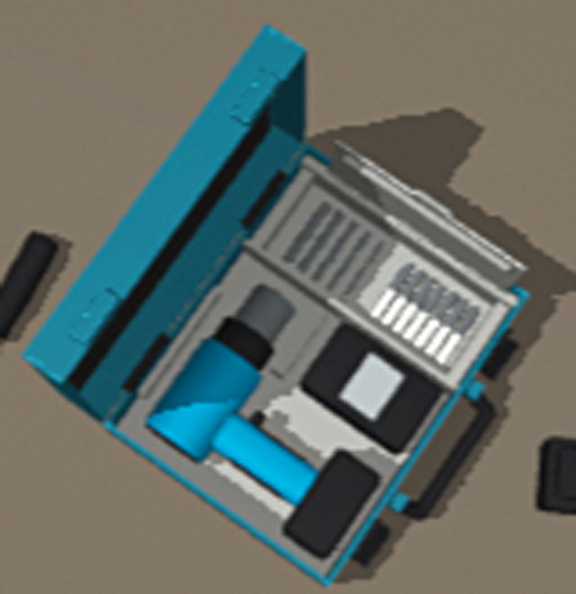

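View pics/sidec.png

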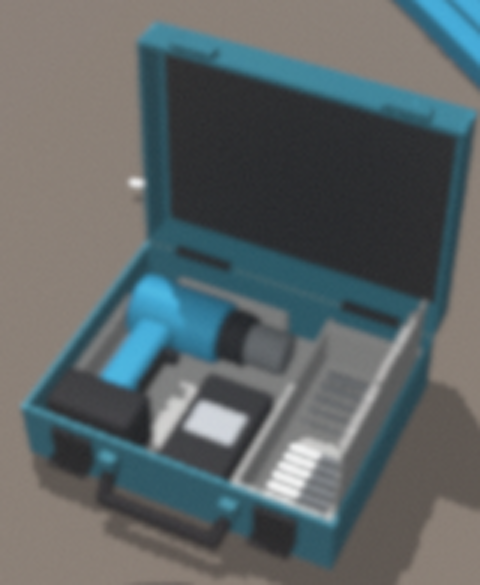

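Top crop: the rim corners are at (327,585) and (525,290), the cover's outer edge runs (23,355)–(268,27), and the flap edge runs (340,145)–(523,268). Side crop: the rim is at (24,408) and (333,523), and the cover corners at (155,24) and (473,112). These are enough to fit the pose.

```bash
cat > fit.py <<'E'
from h import *
from scipy.optimize import least_squares
np.set_printoptions(precision=4,suppress=True)
def cov(a,y,phi,o=.032): return [.1-a*np.cos(phi)+o*np.sin(phi),y,.058+a*np.sin(phi)+o*np.cos(phi)]
def flp(a,x,t,o=.003): return [x,-.122+a*np.cos(t)-o*np.sin(t),.049+a*np.sin(t)+o*np.cos(t)]
E
python3 - <<'E'
from fit import *
T=lambda u,v:('top0',u/3.6+185-.36,v/3.6+120-.36)
S=lambda u,v:('side0',u/3+170-.33,v/3+80-.33)
def model(p):
    x,y,w,ph,th=p
    L=[(T(327,585),[-.1,.13,.058]),(T(525,290),[-.1,-.13,.058]),(T(23,355),cov(.2,.13,ph)),(T(268,27),cov(.2,-.13,ph)),(T(305,50),cov(.2,-.13,ph,0)),
     (T(340,145),flp(.076,.075,th)),(T(523,268),flp(.076,-.085,th)),
     (S(24,408),[-.1,.13,.058]),(S(333,523),[-.1,-.13,.058]),(S(140,42),cov(.2,.13,ph,0)),(S(155,24),cov(.2,.13,ph)),(S(473,112),cov(.2,-.13,ph)),(S(422,302),flp(.076,.075,th))]
    return np.array([proj(i[0],case(x,y,w,P))[0]-i[1:] for i,P in L])
best=min((least_squares(lambda p:model(p).ravel(),[.5,-.05,w,1.55,1.5],loss='soft_l1') for w in np.arange(-3,3,.7)),key=lambda r:r.cost)
print(best.x,best.cost);print(model(best.x))
x,y,w,ph,th=best.x
for P in ([-.1,.13,.058],[-.1,-.13,.058],[.1,-.13,.058],cov(.2,0,ph),cov(.2,0,ph,0),flp(.076,0,th)):print(case(x,y,w,P)[0])
print('coupling',atz('top0',567/1.5625,272/1.5625,.04),'battery',atz('top0',548/1.5625,394/1.5625,.048))
E
```

```text
[ 0.5238 -0.022   0.9735  1.6132  1.5716] 8.035913098606265
[[ 0.2219 -0.0652]
 [ 0.8987  0.5666]
 [-0.1722  0.0029]
 [-0.1926 -1.3602]
 [ 1.0835 -0.1507]
 [-1.4217 -1.1479]
 [ 0.179   0.2968]
 [-1.5104 -0.533 ]
 [ 0.0653  1.447 ]
 [-2.2773  0.0806]
 [-0.4975 -0.8902]
 [ 1.1335 -0.1885]
 [ 0.3164 -1.4473]]
[ 0.3601 -0.0315  0.058 ]
[ 0.5751 -0.1777  0.058 ]
[ 0.6875 -0.0124  0.058 ]
[0.6028 0.0942 0.2565]
[0.5848 0.0677 0.2578]
[ 0.6272 -0.0923  0.125 ]
coupling [ 0.6536 -0.2675  0.04  ] battery [ 0.4409 -0.2281  0.048 ]
```

```bash
python3 -m crank '[[1,0,0,0,0,0,-5.8],[1,0,0,0,0,0,-5.8],[1,0,0,0,0,0,-5.8],[1,0,0,0,0,0,-5.8],[1,0,0,0,0,0,-5.8],[1,0,0,0,0,0,-5.7],[1,0,0,0,0,0,0]]'
python3 -m crank '[[1,0.03,0.005,0,0,0,0],[1,0.03,0.005,0,0,0,0],[1,0.03,0.005,0,0,0,0],[1,0.03,0.005,0,0,0,0],[1,0.03,0.005,0,0,0,0],[1,0.03,0.005,0,0,0,0],[1,0.03,0.005,0,0,0,0],[1,0.03,0.005,0,0,0,0],[1,0.03,0.005,0,0,0,0],[1,0.03,0.005,0,0,0,0],[1,0.03,0.005,0,0,0,0],[1,0.03,0.005,0,0,0,0],[1,0.03,0.005,0,0,0,0],[1,0.03,0.005,0,0,0,0],[1,0.03,0.005,0,0,0,0],[1,0.03,0.005,0,0,0,0],[1,0.03,0.005,0,0,0,0],[1,0.03,0.005,0,0,0,0],[1,0,0,0,0,0,0],[1,0,0,0,0,0,0]]'
cat > st.py <<'E'
from h import *
np.set_printoptions(precision=4,suppress=True)
s=read_state();c=np.array([[.5624,.8269],[-.8269,.5624]])
print('t',s['t'],'case xyz',c@(s['ee_pos'][:2]-[.5238,-.022]),s['ee_pos'][2],'F case',c@s['wrist_force'][:2],s['wrist_force'][2]);print(s['tool_rot'],s['opening'],s['joint_positions'])
E
python3 st.py
```

```text
t: 0.68
ee_pos: [0.2243, -0.5829, 0.2382]
tool_rot: [[0.561, 0.828, -0.0], [0.828, -0.561, 0.001], [0.001, -0.001, -1.0]]
wrist_force: [0.2, -0.5, -0.8]
opening: 0.494
grip_force: 0.0
t: 2.35
ee_pos: [0.6039, -0.1847, 0.2383]
tool_rot: [[0.561, 0.828, 0.0], [0.828, -0.561, 0.001], [0.001, -0.001, -1.0]]
wrist_force: [-1.2, -0.5, -0.3]
opening: 0.003
grip_force: 0.0
t 2.35 case xyz [-0.0895 -0.1578] 0.23832555061894653 F case [-1.149   0.7166] -0.271339955908811
[[ 0.561   0.8278  0.0002]
 [ 0.8278 -0.561   0.0013]
 [ 0.0011 -0.0006 -1.    ]] 0.002708504947710156 [ 22.6478  40.5533 -17.9843  88.2645  14.3736  53.4717 -34.0024]
```

```bash
python3 -m crank '[[1,0.027,0.005,0,0,0,0],[1,0.027,0.005,0,0,0,0],[1,0.026,0.005,0,0,0,0],[1,0,0,0.022,0,0,0],[1,0,0,0.022,0,0,0],[1,0,0,0.022,0,0,0],[1,0,0,0.022,0,0,0],[1,0,0,0.022,0,0,0],[1,0,0,0.021,0,0,0],[1,0,0,0,0,0,0],[1,0,0,0,0,0,0]]' >/dev/null; python3 st.py
python3 - <<'E'
from h import *
a=[]
for n,(x,y) in dict(top=(170,100),side=(170,75)).items():
    i=snap(n,n+'1')['image'][y:y+200,x:x+180,::-1]; a.append(cv2.resize(i,None,fx=2.2,fy=2.2,interpolation=cv2.INTER_CUBIC))
cv2.imwrite('pics/both1.png',np.hstack(a))
E
```

```text
t 3.2667 case xyz [-0.0143 -0.173 ] 0.10687359669012614 F case [-0.3844 -0.2811] -0.33457322865314565
[[ 0.5646  0.8254 -0.0031]
 [ 0.8254 -0.5646 -0.0008]
 [-0.0025 -0.0021 -1.    ]] 0.0033576732639397982 [ 14.9358  52.5884 -14.9414  86.3518  17.3972  43.5282 -41.4828]
```

View pics/both1.png

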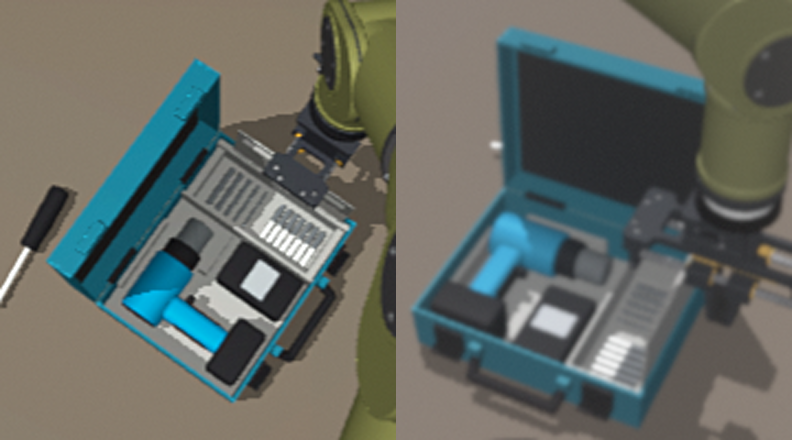

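```bash
python3 -m crank '[[1,0,-0.005,0,0,0,0],[1,0,-0.005,0,0,0,0],[1,0,-0.005,0,0,0,0],[1,0,-0.005,0,0,0,0],[1,0,-0.005,0,0,0,0],[1,0,-0.005,0,0,0,0],[1,0,-0.0033,0.0004,0,0,0],[1,0,-0.0033,0.0004,0,0,0],[1,0,-0.0033,0.0004,0,0,0],[1,0,-0.0033,0.0004,0,0,0],[1,0,-0.0033,0.0004,0,0,0],[1,0,-0.0033,0.0004,0,0,0],[1,0,-0.003,0.0015,0,0,0],[1,0,-0.003,0.0015,0,0,0],[1,0,-0.003,0.0015,0,0,0],[1,0,-0.003,0.0015,0,0,0],[1,0,-0.003,0.0015,0,0,0],[1,0,-0.003,0.0015,0,0,0]]' >/dev/null; python3 st.py
```

```text
t 4.8667 case xyz [-0.0123 -0.1052] 0.0960917120186259 F case [ 0.064  -1.1622] 0.8615590802437959
[[ 0.5625  0.8268 -0.0002]
 [ 0.8268 -0.5625 -0.    ]
 [-0.0001 -0.0002 -1.    ]] 0.007939894470012136 [ 11.7892  49.5845 -13.4416  98.4038  18.3601  34.1901 -46.5989]
```

Contact, at about 1.4 N. I'll carry on along the arc.

```bash
python3 -m crank '[[1,0,-0.0023,0.0025,0,0,0],[1,0,-0.0023,0.0025,0,0,0],[1,0,-0.0023,0.0025,0,0,0],[1,0,-0.0023,0.0025,0,0,0],[1,0,-0.0023,0.0025,0,0,0],[1,0,-0.0023,0.0025,0,0,0],[1,0,-0.0013,0.0027,0,0,0],[1,0,-0.0013,0.0027,0,0,0],[1,0,-0.0013,0.0027,0,0,0],[1,0,-0.0013,0.0027,0,0,0],[1,0,-0.0013,0.0027,0,0,0],[1,0,-0.0005,0.0025,0,0,0],[1,0,-0.0005,0.0025,0,0,0],[1,0,-0.0005,0.0025,0,0,0],[1,0,-0.0005,0.0025,0,0,0],[1,0,-0.0005,0.0025,0,0,0],[1,0,-0.0005,0.0025,0,0,0],[1,0,0,0.001,0,0,0]]' >/dev/null; python3 st.py
```

```text
t 6.3667 case xyz [-0.0122 -0.0825] 0.052354340799490126 F case [-1.0993  3.2888] 15.120799891910838
[[ 0.5626  0.8268  0.0004]
 [ 0.8268 -0.5626 -0.0005]
 [-0.0002  0.0006 -1.    ]] 0.004855996835468614 [  9.4575  52.3834 -11.0401 102.9029  19.8761  26.5918 -49.4779]
```

```bash
python3 -m crank '[[1,0,0,-0.01,0,0,0],[1,0,0,-0.027,0,0,0],[1,0,0,-0.027,0,0,0],[1,0,0,-0.027,0,0,0],[1,0,0,-0.027,0,0,0],[1,0,0,-0.027,0,0,0],[1,0,0,-0.027,0,0,0],[1,0,0,-0.027,0,0,0],[1,0,0,-0.027,0,0,0],[1,0,0,-0.027,0,0,0],[1,0,0,-0.027,0,0,0],[1,0,0,0,0,0,0]]' >/dev/null; python3 -m crank '[[1,0.025,-0.010,0,0,0,0],[1,0.025,-0.010,0,0,0,0],[1,0.025,-0.010,0,0,0,0],[1,0.025,-0.010,0,0,0,0],[1,0.025,-0.010,0,0,0,0],[1,0.025,-0.010,0,0,0,0],[1,0.025,-0.010,0,0,0,0],[1,0.025,-0.010,0,0,0,0],[1,0,0,0,0,0,0],[1,0,0,0,0,0,0]]' >/dev/null; python3 st.py
python3 - <<'E'
from h import *
a=[]
for n,(x,y) in dict(top=(170,100),side=(170,75)).items():
    i=snap(n,n+'2')['image'][y:y+200,x:x+180,::-1]; a.append(cv2.resize(i,None,fx=2.2,fy=2.2,interpolation=cv2.INTER_CUBIC))
cv2.imwrite('pics/both2.png',np.hstack(a))
E
```

```text
t 8.2 case xyz [ 0.1892 -0.0007] 0.3311015946185424 F case [-1.1815 -0.1045] -1.1751794445690449
[[ 0.5595  0.8288 -0.001 ]
 [ 0.8288 -0.5595  0.0005]
 [-0.0001 -0.0011 -1.    ]] 0.007492121967920013 [ -6.6302  36.7047 -18.0771  78.4221  11.5974  66.727  -59.9583]
```

View pics/both2.png

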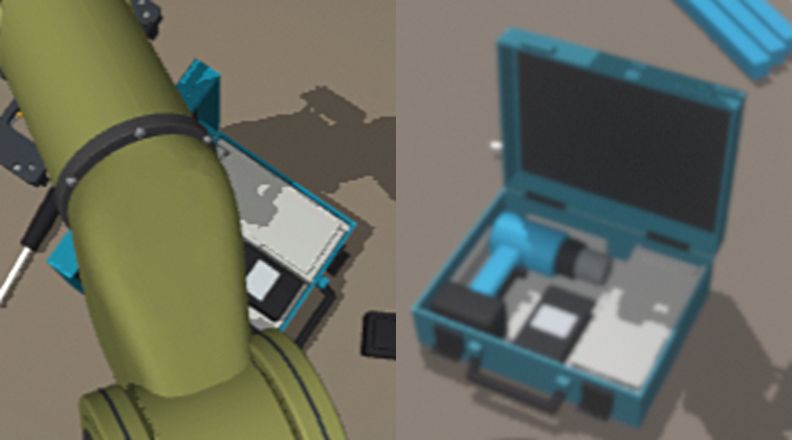

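The flap lies flat on the compartment (grey plate at about (640,310) in the right half), and the cover is still upright. Next I'll go down behind the cover.

```bash
python3 -m crank '[[1,0,0,0.018,0,0,0],[1,0,0,0.018,0,0,0],[1,0,0,0.018,0,0,0],[1,0,0,0.018,0,0,0],[1,0,0,0.018,0,0,0],[1,0,0,0.018,0,0,0],[1,-0.005,0,0,0,0,0],[1,-0.005,0,0,0,0,0],[1,-0.005,0,0,0,0,0],[1,-0.005,0,0,0,0,0],[1,-0.005,0,0,0,0,0],[1,-0.005,0,0,0,0,0],[1,-0.003,0,0,0,0,0],[1,-0.003,0,0,0,0,0],[1,0,0,0,0,0,0]]' >/dev/null; python3 st.py
```

```text
t 9.55 case xyz [ 0.1521 -0.0025] 0.22437490304607782 F case [ 0.3255 -1.0901] 0.3348770578666845
[[ 0.5625  0.8268  0.0015]
 [ 0.8268 -0.5625  0.0008]
 [ 0.0015  0.0008 -1.    ]] 0.003620106820911561 [ -4.2199  40.4391 -17.1558  91.4165  14.3917  50.2283 -60.9776]
```

```bash
python3 -m crank '[[1,-0.004,0,0,0,0,0],[1,-0.004,0,0,0,0,0],[1,-0.004,0,0,0,0,0],[1,-0.004,0,0,0,0,0],[1,-0.004,0,0,0,0,0],[1,-0.004,0,0,0,0,0],[1,-0.004,0,0,0,0,0],[1,-0.004,0,0,0,0,0],[1,-0.004,0,0,0,0,0],[1,-0.004,0,0,0,0,0]]' >/dev/null; python3 st.py | head -1; python3 -m crank '[[1,-0.0044,0,0.0004,0,0,0],[1,-0.0044,0,0.0004,0,0,0],[1,-0.0044,0,0.0004,0,0,0],[1,-0.0044,0,0.0004,0,0,0],[1,-0.0044,0,0.0004,0,0,0],[1,-0.0044,0,0.0004,0,0,0],[1,-0.0044,0,0.0004,0,0,0],[1,-0.0044,0,0.0004,0,0,0],[1,-0.0044,0,0.0004,0,0,0],[1,-0.0044,0,0.0004,0,0,0]]' >/dev/null;python3 st.py | head -1
```

```text
t 10.3833 case xyz [ 0.1112 -0.0023] 0.22384078550022338 F case [ 3.2625 -0.2095] 4.874198891723905
t 11.2167 case xyz [ 0.0671 -0.0019] 0.21925587586040995 F case [3.7106 0.072 ] -1.3967460481823823
```

```bash
python3 -m crank '[[1,-0.004,0,0.0014,0,0,0],[1,-0.004,0,0.0014,0,0,0],[1,-0.004,0,0.0014,0,0,0],[1,-0.004,0,0.0014,0,0,0],[1,-0.004,0,0.0014,0,0,0],[1,-0.004,0,0.0014,0,0,0],[1,-0.004,0,0.0014,0,0,0],[1,-0.004,0,0.0014,0,0,0],[1,-0.004,0,0.0014,0,0,0],[1,-0.004,0,0.0014,0,0,0]]' >/dev/null; python3 st.py | head -1; python3 -m crank '[[1,-0.0035,0,0.0026,0,0,0],[1,-0.0035,0,0.0026,0,0,0],[1,-0.0035,0,0.0026,0,0,0],[1,-0.0035,0,0.0026,0,0,0],[1,-0.0035,0,0.0026,0,0,0],[1,-0.0035,0,0.0026,0,0,0],[1,-0.0035,0,0.0026,0,0,0],[1,-0.0035,0,0.0026,0,0,0],[1,-0.0035,0,0.0026,0,0,0],[1,-0.0035,0,0.0026,0,0,0]]' >/dev/null;python3 st.py | head -1
```

```text
t 12.05 case xyz [ 0.0274 -0.0024] 0.20568443649919588 F case [ 3.237  -1.1264] 0.30212312347100156
t 12.8833 case xyz [-0.0071 -0.0024] 0.17948763360743622 F case [ 3.1222 -0.6162] 1.1210072725578817
```

```bash
python3 -m crank '[[1,-0.0023,0,0.0029,0,0,0],[1,-0.0023,0,0.0029,0,0,0],[1,-0.0023,0,0.0029,0,0,0],[1,-0.0023,0,0.0029,0,0,0],[1,-0.0023,0,0.0029,0,0,0],[1,-0.0023,0,0.0029,0,0,0],[1,-0.0023,0,0.0029,0,0,0],[1,-0.0023,0,0.0029,0,0,0],[1,-0.0023,0,0.0029,0,0,0],[1,-0.0023,0,0.0029,0,0,0],[1,-0.0023,0,0.0029,0,0,0],[1,-0.0023,0,0.0029,0,0,0]]' >/dev/null; python3 st.py | head -1; python3 -m crank '[[1,-0.0013,0,0.0026,0,0,0],[1,-0.0013,0,0.0026,0,0,0],[1,-0.0013,0,0.0026,0,0,0],[1,-0.0013,0,0.0026,0,0,0],[1,-0.0013,0,0.0026,0,0,0],[1,-0.0013,0,0.0026,0,0,0],[1,-0.0013,0,0.0026,0,0,0],[1,-0.0013,0,0.0026,0,0,0],[1,-0.0013,0,0.0026,0,0,0],[1,-0.0013,0,0.0026,0,0,0]]' >/dev/null;python3 st.py | head -1
```

```text
t 13.8833 case xyz [-0.0343 -0.0023] 0.1447164840335025 F case [2.2997 1.0672] 1.132567507545889
t 14.7167 case xyz [-0.0479 -0.0023] 0.11874470525950984 F case [1.7581 0.0845] 1.9408420095436827
```

```bash
python3 -m crank '[[1,-0.0008,0,0.0022,0,0,0],[1,-0.0008,0,0.0022,0,0,0],[1,-0.0008,0,0.0022,0,0,0],[1,-0.0008,0,0.0022,0,0,0],[1,-0.0008,0,0.0022,0,0,0],[1,-0.0008,0,0.0022,0,0,0],[1,-0.0008,0,0.0022,0,0,0],[1,-0.0008,0,0.0022,0,0,0],[1,0,0,0.0018,0,0,0],[1,0,0,0.0018,0,0,0],[1,0,0,0.0015,0,0,0],[1,0,0,0.0015,0,0,0],[1,0,0,0.0013,0,0,0],[1,0,0,0.0013,0,0,0],[1,0,0,0.001,0,0,0]]' >/dev/null; python3 st.py | head -1
```

```text
t 15.9667 case xyz [-0.0547 -0.0021] 0.0910410409309041 F case [-1.9247  0.3585] 2.9078099293832844
```

```bash
python3 -m crank '[[1,0,0,0.0006,0,0,0],[1,0,0,0.0006,0,0,0],[1,0,0,0.0006,0,0,0],[1,0,0,0,0,0,0]]' >/dev/null; python3 st.py | head -1
```

```text
t 16.3 case xyz [-0.0546 -0.0021] 0.09036689500059752 F case [-2.9276  1.0252] 12.984345193419175
```

Force is climbing at z = 0.090, which is the shut height. I'll back off straight up, clear away and look.

```bash
python3 -m crank '[[1,0,0,0.0006,0,0,0],[1,0,0,0,0,0,0],[1,0,0,-0.008,0,0,0],[1,0,0,-0.02,0,0,0],[1,0,0,-0.025,0,0,0],[1,0,0,-0.025,0,0,0],[1,0,0,-0.025,0,0,0],[1,0,0,-0.025,0,0,0],[1,0,0,-0.025,0,0,0],[1,0,0,-0.025,0,0,0],[1,-0.03,0,0,0,0,0],[1,-0.03,0,0,0,0,0],[1,-0.03,0,0,0,0,0],[1,-0.03,0,0,0,0,0],[1,-0.03,0,0,0,0,0],[1,-0.03,0,0,0,0,0],[1,-0.03,0,0,0,0,0],[1,-0.03,0,0,0,0,0],[1,0,0,0,0,0,0],[1,0,0,0,0,0,0]]' >/dev/null; python3 st.py|head -1
python3 - <<'E'
from h import *
a=[]
for n,(x,y) in dict(top=(160,95),side=(170,90)).items():
    i=snap(n,n+'3')['image'][y:y+240,x:x+220,::-1].copy()
    # overlay model: shut cover top (z .09)
    for P in ([-.1,.13,.09],[-.1,-.13,.09],[.1,-.13,.09],[.1,.13,.09]):
        u=proj(n+'3',case(.5238,-.022,.9735,P))[0]-[x,y]; print(n,(u*1.8).round(1))
    a.append(cv2.resize(i,None,fx=1.8,fy=1.8,interpolation=cv2.INTER_CUBIC))
cv2.imwrite('pics/both3.png',np.hstack(a))
E
```

```text
t 17.9667 case xyz [-0.2954 -0.0023] 0.2667982230763705 F case [ 0.9376 -0.142 ] 0.7305203159208634
top [209.6 336.9]
top [312.5 186.6]
top [198.2 108.8]
top [ 93.4 253.8]
side [  7.7 208.9]
side [200.3 282. ]
side [261.4 167.4]
side [ 84.4 109.4]
```

View pics/both3.png

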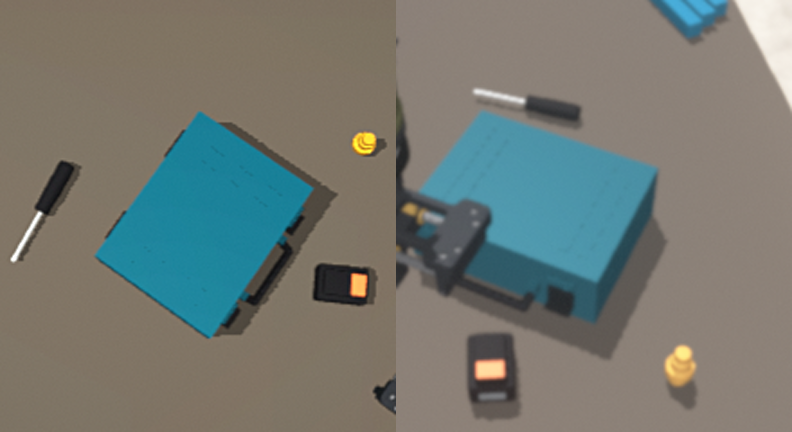

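The cover's corners are at (312,187), (209,337), (200,111) and (96,255), which match the shut model within 3 px. The battery, coupling and screwdriver haven't moved, and the gripper is clear of everything.

```bash
python3 -c "
from workcell import *
print(job_done())"
```

```text
the job is handed in; nothing more can be done
None
```

The case is packed: flap folded flat, cover brought down steadily and fully shut, the driver inside, and the battery, coupling and screwdriver where they were; handed in after about 18 s of robot time.

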